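# Power up the reception desk

## Robot

A 6-joint arm with a two-finger parallel gripper is mounted at the origin on the work surface. World frame = base frame: x ahead of the robot, y to its left, z up, the work surface at z = 0. Lengths are in m, angles in rad, forces in N, time in s.
With the tool pointing down it reaches from about 0.35 to 0.775 m from the base axis. Payload 5.5 kg.
Tool frame: the origin (TCP) lies where the fingers leave the gripper's body, on its centre line; the fingertips stand 73 mm ahead of it and the grasp point (between the pads) lies 54 mm ahead of it; z points along the fingers, y is the direction in which the jaws open and shut (so a half turn about z gives the same grasp; the last joint's range is limited). The gripper opens to 85 mm and grips with 20 to 120 N. Pads are 22 mm wide; open, the fingers measure 114 mm over their backs; the gripper's body (76 mm by 85 mm) begins 54 mm behind the grasp point. The pads swing forward as they close: fully open they stand 13 mm farther back than shut.
Start: joints at [1.039, 0.313, 0.046, 1.304, 0, 1.431], TCP at [0.22, 0.531, 0.304] pointing down, gripper open.
Joint ranges: [-2.76, 2.76], [-0.86, 1.69], [-1.03, 1.26], [-2.2, 2.34], [-1.47, 1.5], [-3.14, 3.14]. Speed limits (rad/s): [2.57, 2.57, 3.14, 3.14, 3.14, 3.14].

## Interface

Orientations are given as a unit quaternion [w, x, y, z].
In Python, from workcell import env, read_camera, job, cut_out gives the robot as it stands.
- The arm moves only by the tool servo_tool, never from a script. Its argument "deltas" is a list of rows, each an object of numbers: "dx", "dy", "dz": the shift along the world's x, y, z in mm; "rx", "ry", "rz": the turn, a rotation vector about the world's x, y, z in rad; "fingers": the closure, from -1 (fully open) to 1 (shut). A call has 1 to 8 rows; each row shifts and turns the commanded pose from where the row before left it; what a row does not reach is not made up. A row lasts 1/10 s, in which the tool goes at most 50 mm and 8.59 degrees, less where a joint would pass 70% of its speed; a pose out of reach is approached as far as the arm can. A call is refused whole if a number of a shift passes 50 or a number of a turn 0.15, either way. A call with a gripper value outside its range is refused whole. The fingers move at their own pace and stop on an object; "newtons" is the grip in N (left out, the last holds). Time passes only in rows, so rows that do not move let the fingers close. It gives the time, the measured TCP pose, the force and the opening at its end, in the units of the state.
- env.get_state(): the state, without advancing time (a new reading comes with each control period).
- read_camera(name): name is "scene" or "top"; returns a dict with "img" (384x512x3 uint8, red, green, blue), "intrinsics" (3x3 intrinsics, pixels), "extrinsics" (4x4, takes a point from camera to world coordinates). Camera axes: x right, y down, z forward; pixel columns grow to the right and rows downward; lengths in m; the calibration is good to about 2 mm. A picture is of the moment at which its call begins. There is no depth.
- job.hand_in(): hands the job in, once; it reports no verdict.
Trained networks look in the newest picture that a camera, given by its name, has taken for a name from the list of things; names that differ only in an ending like _2 or _b are one class to them, and where a whole thing is asked for, a point or a joint stands for the part that bears it (a point fixed in the world has none). Each returns a list of dicts, best first, with "confidence" (0 to 1); they miss things now and then, are a little off and sometimes report something else, mostly with a low value. They report only what shows in the picture. A call takes as long as a camera call. They do not tell look-alikes from the thing itself.
- cut_out(target, camera): "region" (384x512 bool, what is visible of it) and "extent" ([left, top, right, bottom] in pixels, round what is visible of it).
The state is a dict: "clock": time; "joint_pos": joint angles; "qvel": joint speeds; "tau": joint torques, N m; "tcp_pos": TCP position; "orientation": TCP orientation; "wrist_force": force on the tool from outside, world axes, zero at the start; "ft_torque": the same for the moment, N m; "finger_gap": finger opening in m.
Only numpy, scipy, OpenCV 4.12 (cv2) and the standard library are available. Lean on these libraries where they do the work, as an engineer would, in place of code of your own. Each camera call takes 0.05 s, during which the arm holds its last target. There are 200 camera calls.

## Task

Switch the reception desk on with closed fingers: on the switch console press the raised back end of the wide main rocker fully down to its stop, so that it stays on, then do the same with the narrow outlet rocker, and only then push the round start button on the computer's lid all the way in and let it come back up. Do not press the square test key, do not shift or lift the computer, and leave the stapler, bottle, mug and mouse where they are; finish clear of everything.

Things in the scene. Friction and masses are not known exactly. Their poses are not given: they have to be found in the camera images.
- console: Switch console fixed to the desk: dark tray 100 x 236 x 20 mm with three white modules (88 x 72 mm, top faces 32 mm above the desk) side by side along its y, 75 mm apart, in an order that changes. Origin: centre of the tray's underside; x points from its front (robot side) to its back, y left, z up. Turned up to 0.35 rad. It may stand left or right of the computer.
- main (a joint): Main switch: angle (rad) of the WIDE grey rocker, 48 mm wide. 0 = off: its back (+x) half slopes up, front half level. 0.32 = on: back half fully down and level, at its stop. Pivot at its middle, along the console's y, 41 mm above the desk. No spring: about 3 N at the spot to press moves it, and it stays where it is left, so it must be pushed right down.
- main_press (a point): Spot to press on the wide main rocker, a shallow V-shaped paddle 61 mm long (console x), 8 mm thick: top face, mid width, 22 mm from the pivot towards the back, about 8 mm short of the end. About 52 mm above the desk when off, 45 mm when on (7 mm travel). Axes: the console's, tilted with the paddle by 0.16 rad about y, back end up when off, down when on.
- outlet (a joint): Outlet switch feeding the computer: angle (rad) of the NARROW grey rocker, same as the main one in length, shape, height, friction and travel but only 22 mm wide. 0 = off, back end up; 0.32 = on, back end down.
- outlet_press (a point): Spot to press on the narrow outlet rocker: on the paddle's top face, middle of its width, 22 mm from the pivot towards the back end. About 52 mm above the desk when off, 45 mm when on. Axes as for the main rocker.
- test (a joint): Travel (m) of the small SQUARE test key, not to be pressed: 0 = up, 0.006 = fully down, sprung.
- test_top (a point): Centre of the top of the square test key, 22 x 22 mm, 43 mm above the desk, in the middle of the third module.
- computer: Compact desktop computer, a flat aluminium box 160 x 160 mm, lid 45 mm above the desk, 0.6 to 1.2 kg, standing loose on rubber feet beside the console (left or right of it). Origin: centre of its underside; x from its front (robot side) to its back, z up.
- start (a joint): Travel (m) of the computer's ROUND start button: 0 = up, 0.006 = fully down; it is sprung (1.5 N to begin, 5 N fully down) and comes back up when released.
- start_top (a point): Centre of the top of the round start button, 26 mm in diameter, in a black ring 42 mm in diameter and 12 mm high on the lid, 45 mm in front of the lid's centre. 63 mm above the desk when up and 57 mm, level with the ring, when fully down.
- stapler: Loose stapler, 34 x 110 mm, 35 mm high, lying crosswise on the rear half of the computer's lid. Origin: centre of its underside. Leave it alone.
- sanitiser: Loose clear bottle, 48 mm in diameter, 105 mm high, standing on the desk behind the console. Origin: centre of its underside. Leave it alone.
- mug: Loose white mug, 76 mm in diameter plus handle, 85 mm high, standing on the desk behind the computer. Origin: centre of its underside. Leave it alone.
- mouse: Loose computer mouse, 105 x 60 mm, 30 mm high, on the desk in front of the console. Origin: centre of its underside. Leave it alone.
Things that resemble listed ones, but are neither listed nor needed, are in the scene too. Of the things shaped like the computer, the aluminium one is meant.

How it is judged:
On the way, in this order (a step that is already met when the one before it is completed fails the run):
1. the wide main rocker is on and the narrow rocker still off (value of joint main above 0.28 rad and value of joint outlet below 0.1 rad), for 0.1 s.
2. the narrow outlet rocker is on too (value of joint each of main, outlet above 0.28 rad and value of joint start below 0.002 m), for 0.1 s.
3. the start button is pushed in with both rockers on (value of joint start above 0.0045 m and value of joint each of main, outlet above 0.28 rad), for 0.05 s.
At the end, for the whole second after the job is handed in: Both rockers are on (over 0.28 rad of 0.32), the start button and the test key are up (within 1.5 mm), the computer is within 20 mm and every bystander within 30 mm of where it stood, all at rest (value of joint each of main, outlet above 0.28 rad and value of joint each of start, test below 0.0015 m and distance of computer from where it was at the start of the episode below 0.02 m and linear speed of computer below 0.01 m/s and distance of each of stapler, sanitiser, mug, mouse from where it was at the start of the episode below 0.03 m and linear speed of each of stapler, sanitiser, mug, mouse below 0.02 m/s); the robot touches nothing.
It fails at once if the narrow rocker goes over while the main rocker is off (value of joint outlet above 0.2 rad and value of joint main below 0.12 rad).
It fails at once if the start button is pressed (over 2.5 mm) before both rockers are on (value of joint start above 0.0025 m and value of joint any of main, outlet below 0.2 rad).
It fails at once if the square test key is pressed (over 2.5 mm) (value of joint test above 0.0025 m).
It fails at once if the computer is shifted or lifted by more than 20 mm, or raised 8 mm (distance of computer from where it was at the start of the episode above 0.02 m or height (world z) of computer above 0.008 m).
It fails at once if the stapler, bottle, mug or mouse is shifted or lifted by more than 30 mm or tipped (distance of any of stapler, sanitiser, mug, mouse from where it was at the start of the episode above 0.03 m or angle between any of stapler, sanitiser, mug, mouse's own z axis and vertical above 0.5 rad).
It also fails if it takes over 42 s, if anything falls off the work surface, if the arm or the gripper's body presses on something with over 40 N, if the wrist force passes 120 N, or if a joint passes its speed limit or range.

## Working session

There is one attempt and no reset: what is moved stays moved. The work goes in short steps, Python scripts to look and compute and a tool call to move; the robot and the scene stay as the last step left them, time stands still between calls to the robot, and variables do not carry over. Pictures are saved under pics/ and viewed, about 8 in all and at most 12, crops included, and the job is handed in when it is done.

Besides the shell and the picture viewer there is one more tool, called after "Request:" as name(argument=value, ...), one argument or row to a line, values as JSON. servo_tool: Moves the arm, as the interface text tells. Its arguments: {"type":"object","properties":{"deltas":{"type":"array"},"newtons":{"type":"number"}},"required":["deltas"]}

```bash
mkdir -p pics; cat > h.py <<'E'
import numpy as np, cv2
from workcell import env, read_camera, job, cut_out
def ray(c,u,v,z):
    K=c["intrinsics"];T=c["extrinsics"]
    d=T[:3,:3]@np.linalg.solve(K,[u,v,1.]);o=T[:3,3]
    return o+d*(z-o[2])/d[2]
def proj(c,p):
    T=np.linalg.inv(c["extrinsics"]);q=c["intrinsics"]@(T[:3,:3]@np.array(p)+T[:3,3]);return q[:2]/q[2]
E
python3 - <<'E'
from h import *
ims=[]
for n in ["scene","top"]:
    c=read_camera(n);im=c["img"][:,:,::-1].copy()
    cv2.imwrite(f"pics/{n}0.png",im)
    print(n,c["extrinsics"][:3,3])
    for t,z in [("console",.02),("main",.045),("outlet",.045),("test",.043),("computer",.045),("start",.06)]:
        for r in cut_out(t,n)[:3]:
            v,u=np.nonzero(r["region"]);print(t,round(r["confidence"],2),np.round(r["extent"]),ray(c,u.mean(),v.mean(),z).round(3))
s=env.get_state();print(s["tcp_pos"],s["orientation"],s["clock"],s["finger_gap"])
E
```

```text
scene [ 1.16258409 -0.60604031  1.10718108]
console 0.61 [277. 181. 354. 209.] [0.564 0.094 0.02 ]
console 0.32 [291. 183. 301. 193.] [0.503 0.069 0.02 ]
main 0.52 [306. 171. 330. 185.] [0.527 0.132 0.045]
outlet 0.66 [331. 166. 344. 177.] [0.537 0.205 0.045]
computer 0.92 [211. 208. 291. 278.] [ 0.585 -0.177  0.045]
computer 0.91 [188. 295. 257. 367.] [ 0.752 -0.386  0.045]
computer 0.73 [ 97. 175. 171. 240.] [ 0.281 -0.369  0.045]
start 0.49 [197. 319. 209. 334.] [ 0.714 -0.414  0.06 ]
start 0.47 [139. 202. 148. 211.] [ 0.305 -0.352  0.06 ]
start 0.46 [221. 158. 229. 167.] [ 0.314 -0.072  0.06 ]
top [ 0.29250211 -0.06201186  1.1139263 ]
console 0.79 [156. 176. 234. 215.] [0.486 0.1   0.02 ]
main 0.53 [184. 174. 200. 195.] [0.526 0.129 0.045]
outlet 0.7 [161. 167. 174. 192.] [0.542 0.2   0.045]
outlet 0.54 [205. 136. 225. 155.] [0.643 0.066 0.045]
test 0.48 [212. 184. 222. 192.] [0.511 0.054 0.043]
computer 0.71 [332. 240. 406. 315.] [ 0.259 -0.363  0.045]
computer 0.69 [238. 213. 313. 291.] [ 0.337 -0.112  0.045]
computer 0.68 [330.  82. 400. 152.] [ 0.732 -0.378  0.045]
start 0.51 [376. 113. 388. 126.] [ 0.713 -0.419  0.06 ]
start 0.49 [294. 178. 306. 184.] [ 0.529 -0.176  0.06 ]
start 0.4 [363. 258. 371. 262.] [ 0.304 -0.356  0.06 ]
[0.21958478 0.53147643 0.30395825] [2.82391944e-05 1.94630804e-01 9.80876568e-01 8.93803460e-05] 0.7 0.08547730561876386
```

View pics/top0.png

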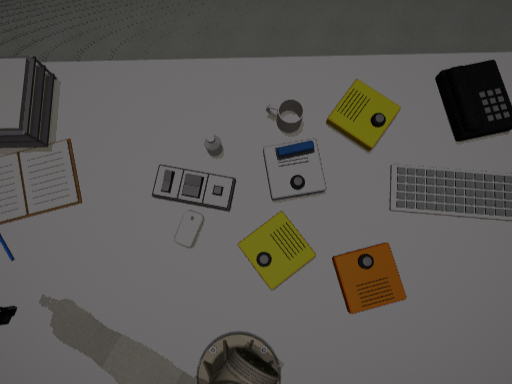

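View pics/scene0.png

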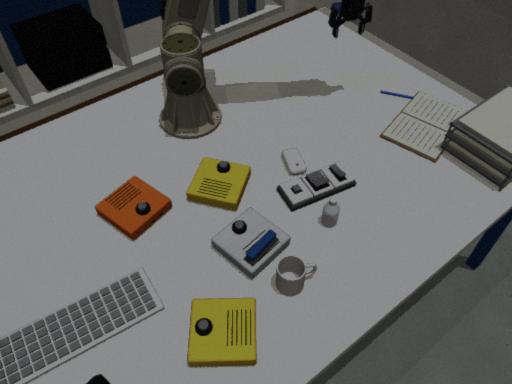

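The top picture shows the console at (194,187). From left to right it holds the narrow rocker (167,181), the wide rocker (193,185) and the test key (218,190). The aluminium computer is at (294,168), with its button at (298,182) and the blue stapler behind it. The yellow and orange boxes are decoys. Next I fit poses and overlay them on both views.

```bash
cat > fit.py <<'E'
from h import *
cs={n:read_camera(n) for n in ["top","scene"]}
# joint two-camera fit of console pose from part centroids (off-state centre height ~.043)
obs=[]
off={"outlet":(0,.075,.044),"main":(0,0,.044),"test":(0,-.075,.041)}
for n in cs:
    for t in off:
        for r in cut_out(t,n)[:1]:
            v,u=np.nonzero(r["region"]);obs.append((n,t,np.array([u.mean(),v.mean()])))
from scipy.optimize import least_squares
def W(p,q): 
    c,s=np.cos(p[2]),np.sin(p[2]);return [p[0]+c*q[0]-s*q[1],p[1]+s*q[0]+c*q[1],q[2]]
f=lambda p:np.concatenate([proj(cs[n],W(p,off[t]))-o for n,t,o in obs])
r=least_squares(f,[.526,.129,-.21],loss="soft_l1");P=r.x
print("console",P.round(4));print([(o[0],o[1]) for o in obs],r.fun.round(1))
def box(a,b,z,y0=0):return [(sx*a,y0+sy*b,z) for sx,sy in[(-1,-1),(1,-1),(1,1),(-1,1)]]
C=None
for n in cs:
    im=cs[n]["img"];best=[r for r in cut_out("computer",n)]
    tgt=proj(cs[n],[.56,-.16,.045])
    for r in best:
        v,u=np.nonzero(r["region"])
        if np.hypot(u.mean()-tgt[0],v.mean()-tgt[1])<25:
            print(n,"comp",r["extent"],ray(cs[n],u.mean(),v.mean(),.04).round(3))
    for r in cut_out("start",n):
        v,u=np.nonzero(r["region"]);print(n,"start",round(r["confidence"],2),ray(cs[n],u.mean(),v.mean(),.06).round(3),np.round([u.mean(),v.mean()]))
import sys
B=[float(x) for x in sys.argv[1:3]] if len(sys.argv)>2 else [.527,-.178]
ims=[]
for n,(u0,v0,k) in {"top":(145,125,4),"scene":(200,140,4)}.items():
    crop=cs[n]["img"][v0:v0+140,u0:u0+190,::-1]
    crop=np.clip(crop.astype(float)*1.3,0,255).astype(np.uint8)
    crop=cv2.resize(crop,None,fx=k,fy=k,interpolation=cv2.INTER_CUBIC)
    px=lambda w:tuple(int(x) for x in (proj(cs[n],w)+.5-[u0,v0])*k)
    polys=[box(.05,.118,.02)]+[box(.0305,.024,.045,0),box(.0305,.011,.045,.075),box(.011,.011,.043,-.075)]
    for q in polys: cv2.polylines(crop,[np.array([px(W(P,x)) for x in q])],True,(0,255,0),1)
    for y in(0,.075): cv2.circle(crop,px(W(P,(.0215,y,.052))),3,(0,0,255),-1)
    cv2.circle(crop,px([*B,.063]),3,(0,0,255),-1)
    cv2.polylines(crop,[np.array([px([B[0]+.013*np.cos(a),B[1]+.013*np.sin(a),.063]) for a in np.linspace(0,6.28,24)])],True,(0,255,255),1)
    cv2.imwrite(f"pics/{n}_{sys.argv[3] if len(sys.argv)>3 else 'a'}.png",crop)
for y in(0,.075): print("press",np.round(W(P,(.0215,y,.052)),4))
E
python3 fit.py
```

```text
console [ 0.5267  0.129  -0.1896]
[('top', 'main'), ('top', 'test'), ('scene', 'outlet'), ('scene', 'main'), ('scene', 'test')] [-0.6 -0.6 -0.5 -0.5 -0.8  0.3 -0.3 -0.  -0.6 -0.4]
top comp [262.6, 142.4, 323.8, 197.8] [ 0.557 -0.169  0.04 ]
top start 0.55 [ 0.312 -0.077  0.06 ] [264. 259.]
top start 0.52 [ 0.712 -0.419  0.06 ] [379. 119.]
top start 0.38 [ 0.529 -0.176  0.06 ] [298. 181.]
scene comp [209.7, 208.2, 290.4, 280.5] [ 0.58  -0.177  0.04 ]
scene start 0.49 [ 0.532 -0.172  0.06 ] [239. 225.]
scene start 0.37 [ 0.312 -0.071  0.06 ] [223. 164.]
press [0.5478 0.125  0.052 ]
press [0.5619 0.1986 0.052 ]
```

View pics/top_a.png

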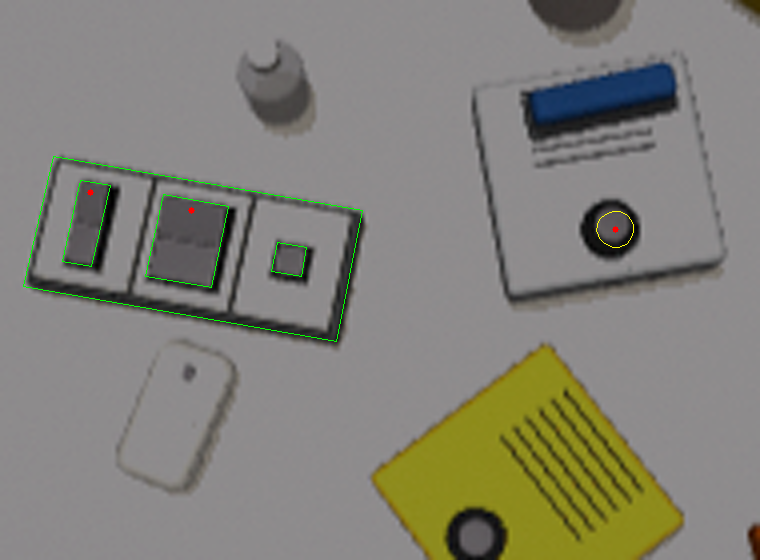

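View pics/scene_a.png

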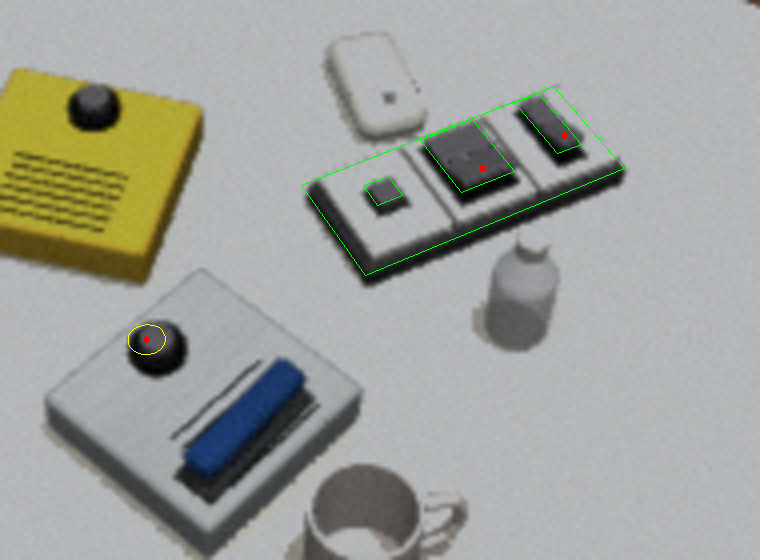

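The overlay agrees in both views: the tray and key outlines match, and the button centre is at about (0.530, -0.175). Order along y is outlet, main, test. Now I close the fingers, align the yaw to the console and go above the main rocker.

Request:
servo_tool(
  deltas=[
    {"dx":26,"dy":-32,"fingers":1,"rz":0.025},
    {"dx":26,"dy":-32,"fingers":1,"rz":0.025},
    {"dx":26,"dy":-32,"fingers":1,"rz":0.025},
    {"dx":26,"dy":-32,"fingers":1,"rz":0.025},
    {"dx":26,"dy":-32,"fingers":1,"rz":0.025},
    {"dx":26,"dy":-32,"fingers":1,"rz":0.025},
    {"dx":26,"dy":-32,"fingers":1,"rz":0.025},
    {"dx":26,"dy":-32,"fingers":1,"rz":0.025},
  ],
  newtons=40,
)

```text
invalid input at $.deltas[0]: expected keys dx, dy, dz, rx, ry, rz, fingers
```

Request:
servo_tool(
  deltas=[
    {"dx":26,"dy":-32,"dz":0,"rx":0,"ry":0,"rz":0.025,"fingers":1},
    {"dx":26,"dy":-32,"dz":0,"rx":0,"ry":0,"rz":0.025,"fingers":1},
    {"dx":26,"dy":-32,"dz":0,"rx":0,"ry":0,"rz":0.025,"fingers":1},
    {"dx":26,"dy":-32,"dz":0,"rx":0,"ry":0,"rz":0.025,"fingers":1},
    {"dx":26,"dy":-32,"dz":0,"rx":0,"ry":0,"rz":0.025,"fingers":1},
    {"dx":26,"dy":-32,"dz":0,"rx":0,"ry":0,"rz":0.025,"fingers":1},
    {"dx":26,"dy":-32,"dz":0,"rx":0,"ry":0,"rz":0.025,"fingers":1},
    {"dx":26,"dy":-32,"dz":0,"rx":0,"ry":0,"rz":0.025,"fingers":1},
  ],
  newtons=40,
)

```text
clock: 2.1
tcp_pos: [0.4284, 0.274, 0.3042]
orientation: [0.0, 0.095, 0.995, 0.0]
wrist_force: [1.1, 0.4, -0.6]
finger_gap: -0.0003
```

Request:
servo_tool(
  deltas=[
    {"dx":24,"dy":-30,"dz":-20,"rx":0,"ry":0,"rz":0,"fingers":1},
    {"dx":24,"dy":-30,"dz":-20,"rx":0,"ry":0,"rz":0,"fingers":1},
    {"dx":24,"dy":-30,"dz":-20,"rx":0,"ry":0,"rz":0,"fingers":1},
    {"dx":24,"dy":-30,"dz":-20,"rx":0,"ry":0,"rz":0,"fingers":1},
    {"dx":24,"dy":-29,"dz":-20,"rx":0,"ry":0,"rz":0,"fingers":1},
    {"dx":0,"dy":0,"dz":-30,"rx":0,"ry":0,"rz":0,"fingers":1},
    {"dx":0,"dy":0,"dz":-14,"rx":0,"ry":0,"rz":0,"fingers":1},
    {"dx":0,"dy":0,"dz":0,"rx":0,"ry":0,"rz":0,"fingers":1},
  ],
)

```text
clock: 2.9
tcp_pos: [0.5461, 0.1258, 0.1573]
orientation: [-0.003, 0.096, 0.995, -0.0]
wrist_force: [-0.6, -1.0, -0.1]
finger_gap: 0.0002
```

```bash
python3 - <<'E'
from h import *
c=read_camera("scene");s=env.get_state();p=np.array(s["tcp_pos"]);print(p,s["wrist_force"])
k=5;u0,v0=255,90
im=cv2.resize(c["img"][v0:v0+120,u0:u0+130,::-1],None,fx=k,fy=k,interpolation=cv2.INTER_CUBIC)
px=lambda w:tuple(int(x) for x in (proj(c,w)+.5-[u0,v0])*k)
cv2.circle(im,px(p-[0,0,.073]),4,(0,0,255),-1)
cv2.circle(im,px([.5478,.125,.052]),4,(0,255,0),-1)
cv2.imwrite("pics/s1.png",im)
E
```

```text
[0.54689067 0.12621501 0.15899595] [-0.10680809  0.29799663 -0.32195504]
```

View pics/s1.png

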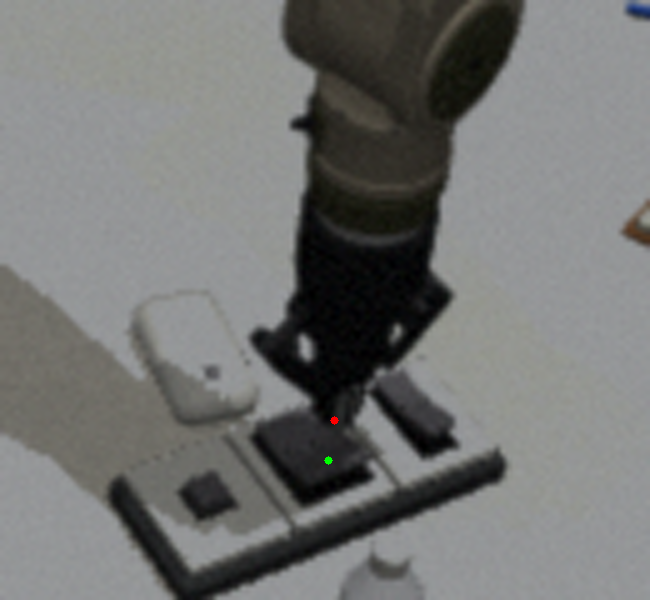

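The fingertip at (340,425) is where I expected it, above the main press spot at (328,460), and clear of the narrow rocker. Pressing now.

Request:
servo_tool(
  deltas=[
    {"dx":1,"dy":-1,"dz":-20,"rx":0,"ry":0,"rz":0,"fingers":1},
    {"dx":0,"dy":0,"dz":-10,"rx":0,"ry":0,"rz":0,"fingers":1},
    {"dx":0,"dy":0,"dz":-4,"rx":0,"ry":0,"rz":0,"fingers":1},
    {"dx":0,"dy":0,"dz":-4,"rx":0,"ry":0,"rz":0,"fingers":1},
    {"dx":0,"dy":0,"dz":-3,"rx":0,"ry":0,"rz":0,"fingers":1},
    {"dx":0,"dy":0,"dz":0,"rx":0,"ry":0,"rz":0,"fingers":1},
  ],
)

```text
clock: 3.55
tcp_pos: [0.5495, 0.1256, 0.1196]
orientation: [0.001, 0.096, 0.995, 0.0]
wrist_force: [2.2, -0.8, 2.8]
finger_gap: 0.0001
```

Request:
servo_tool(
  deltas=[
    {"dx":0,"dy":0,"dz":-2,"rx":0,"ry":0,"rz":0,"fingers":1},
    {"dx":0,"dy":0,"dz":-1,"rx":0,"ry":0,"rz":0,"fingers":1},
    {"dx":0,"dy":0,"dz":0,"rx":0,"ry":0,"rz":0,"fingers":1},
  ],
)

```text
clock: 3.85
tcp_pos: [0.5495, 0.1256, 0.1176]
orientation: [0.001, 0.096, 0.995, 0.0]
wrist_force: [0.0, -0.8, 11.5]
finger_gap: 0.0003
```

Request:
servo_tool(
  deltas=[
    {"dx":0,"dy":0,"dz":-2,"rx":0,"ry":0,"rz":0,"fingers":1},
    {"dx":0,"dy":0,"dz":0,"rx":0,"ry":0,"rz":0,"fingers":1},
    {"dx":0,"dy":0,"dz":0,"rx":0,"ry":0,"rz":0,"fingers":1},
  ],
)

```text
clock: 4.15
tcp_pos: [0.5495, 0.1256, 0.1174]
orientation: [0.002, 0.096, 0.995, 0.0]
wrist_force: [-5.1, -1.8, 22.7]
finger_gap: 0.0
```

It's hard against the stop: the force rose to 23 N with no further motion. I lift and move over the outlet rocker, checking main on the way.

Request:
servo_tool(
  deltas=[
    {"dx":0,"dy":0,"dz":20,"rx":0,"ry":0,"rz":0,"fingers":1},
    {"dx":0,"dy":0,"dz":25,"rx":0,"ry":0,"rz":0,"fingers":1},
    {"dx":6,"dy":36,"dz":0,"rx":0,"ry":0,"rz":0,"fingers":1},
    {"dx":7,"dy":37,"dz":0,"rx":0,"ry":0,"rz":0,"fingers":1},
    {"dx":0,"dy":0,"dz":0,"rx":0,"ry":0,"rz":0,"fingers":1},
  ],
)

```text
clock: 4.65
tcp_pos: [0.5614, 0.2019, 0.1587]
orientation: [-0.0, 0.094, 0.996, 0.001]
wrist_force: [-0.3, -0.3, -0.7]
finger_gap: -0.0002
```

```bash
python3 - <<'E'
from h import *
c=read_camera("scene");s=env.get_state();p=np.array(s["tcp_pos"]);print(p,s["wrist_force"])
k=5;u0,v0=255,90
im=cv2.resize(c["img"][v0:v0+120,u0:u0+130,::-1],None,fx=k,fy=k,interpolation=cv2.INTER_CUBIC)
px=lambda w:tuple(int(x) for x in (proj(c,w)+.5-[u0,v0])*k)
cv2.circle(im,px(p-[0,0,.073]),4,(0,0,255),-1)
cv2.circle(im,px([.5619,.1986,.052]),4,(0,255,0),-1)
cv2.imwrite("pics/s2.png",im)
E
```

```text
[0.56076203 0.20019129 0.15825879] [-0.10259318 -0.56829918 -0.25184417]
```

View pics/s2.png

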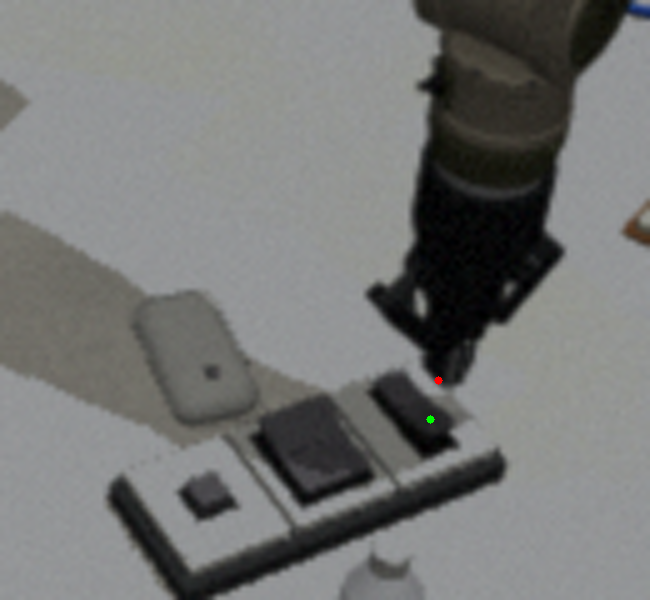

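Main is over: its back end is low at (350,480) and its front end stands up. The outlet is next, with the tip at (440,380) above the target at (430,420).

Request:
servo_tool(
  deltas=[
    {"dx":1,"dy":-2,"dz":-20,"rx":0,"ry":0,"rz":0,"fingers":1},
    {"dx":0,"dy":0,"dz":-10,"rx":0,"ry":0,"rz":0,"fingers":1},
    {"dx":0,"dy":0,"dz":-4,"rx":0,"ry":0,"rz":0,"fingers":1},
    {"dx":0,"dy":0,"dz":-4,"rx":0,"ry":0,"rz":0,"fingers":1},
    {"dx":0,"dy":0,"dz":-3,"rx":0,"ry":0,"rz":0,"fingers":1},
    {"dx":0,"dy":0,"dz":-2,"rx":0,"ry":0,"rz":0,"fingers":1},
    {"dx":0,"dy":0,"dz":-1,"rx":0,"ry":0,"rz":0,"fingers":1},
    {"dx":0,"dy":0,"dz":0,"rx":0,"ry":0,"rz":0,"fingers":1},
  ],
)

```text
clock: 5.5
tcp_pos: [0.5628, 0.1959, 0.1175]
orientation: [0.001, 0.096, 0.995, -0.0]
wrist_force: [-4.5, -3.8, 17.5]
finger_gap: 0.0001
```

Request:
servo_tool(
  deltas=[
    {"dx":0,"dy":0,"dz":-1,"rx":0,"ry":0,"rz":0,"fingers":1},
    {"dx":0,"dy":0,"dz":0,"rx":0,"ry":0,"rz":0,"fingers":1},
    {"dx":0,"dy":0,"dz":0,"rx":0,"ry":0,"rz":0,"fingers":1},
  ],
)

```text
clock: 5.8
tcp_pos: [0.5628, 0.1959, 0.1175]
orientation: [0.001, 0.096, 0.995, -0.0]
wrist_force: [-7.2, -5.7, 22.6]
finger_gap: 0.0003
```

Request:
servo_tool(
  deltas=[
    {"dx":0,"dy":0,"dz":20,"rx":0,"ry":0,"rz":0,"fingers":1},
    {"dx":0,"dy":0,"dz":40,"rx":0,"ry":0,"rz":0,"fingers":1},
    {"dx":-4,"dy":-42,"dz":10,"rx":0,"ry":0,"rz":0,"fingers":1},
    {"dx":-4,"dy":-42,"dz":6,"rx":0,"ry":0,"rz":0,"fingers":1},
    {"dx":-4,"dy":-42,"dz":0,"rx":0,"ry":0,"rz":0,"fingers":1},
    {"dx":-4,"dy":-42,"dz":0,"rx":0,"ry":0,"rz":0,"fingers":1},
    {"dx":-4,"dy":-42,"dz":0,"rx":0,"ry":0,"rz":0,"fingers":1},
    {"dx":-4,"dy":-42,"dz":0,"rx":0,"ry":0,"rz":0,"fingers":1},
  ],
)

```text
clock: 6.6
tcp_pos: [0.5382, -0.0569, 0.1901]
orientation: [0.0, 0.096, 0.995, 0.0]
wrist_force: [1.2, -0.5, -0.2]
finger_gap: 0.0005
```

Request:
servo_tool(
  deltas=[
    {"dx":-4,"dy":-42,"dz":0,"rx":0,"ry":0,"rz":0,"fingers":1},
    {"dx":-4,"dy":-42,"dz":0,"rx":0,"ry":0,"rz":0,"fingers":1},
    {"dx":0,"dy":-36,"dz":-20,"rx":0,"ry":0,"rz":0,"fingers":1},
    {"dx":0,"dy":0,"dz":0,"rx":0,"ry":0,"rz":0,"fingers":1},
  ],
)

```text
clock: 7.0
tcp_pos: [0.5297, -0.1792, 0.1681]
orientation: [-0.001, 0.098, 0.995, 0.0]
wrist_force: [-1.1, 0.7, -0.7]
finger_gap: 0.0004
```

```bash
python3 - <<'E'
from h import *
c=read_camera("scene");s=env.get_state();p=np.array(s["tcp_pos"]);print(p,s["wrist_force"])
k=4;u0,v0=195,140
im=cv2.resize(c["img"][v0:v0+150,u0:u0+180,::-1],None,fx=k,fy=k,interpolation=cv2.INTER_CUBIC)
px=lambda w:tuple(int(x) for x in (proj(c,w)+.5-[u0,v0])*k)
cv2.circle(im,px(p-[0,0,.073]),4,(0,0,255),-1)
cv2.circle(im,px([.530,-.175,.063]),4,(0,255,0),-1)
cv2.imwrite("pics/s3.png",im)
E
```

```text
[ 0.5296796  -0.1771757   0.16871768] [-0.64927749  0.29134533 -0.20665118]
```

View pics/s3.png

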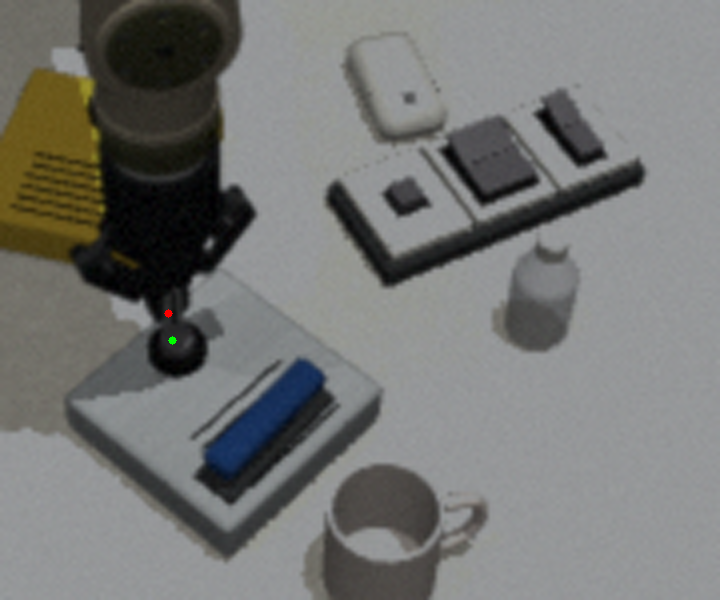

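Both rockers are on: their front ends are raised at (485,130) and (560,95). The green target sits on the button top at (172,340), so I press it.

Request:
servo_tool(
  deltas=[
    {"dx":1,"dy":2,"dz":-20,"rx":0,"ry":0,"rz":0,"fingers":1},
    {"dx":0,"dy":0,"dz":-10,"rx":0,"ry":0,"rz":0,"fingers":1},
    {"dx":0,"dy":0,"dz":-4,"rx":0,"ry":0,"rz":0,"fingers":1},
    {"dx":0,"dy":0,"dz":-3,"rx":0,"ry":0,"rz":0,"fingers":1},
    {"dx":0,"dy":0,"dz":-2,"rx":0,"ry":0,"rz":0,"fingers":1},
    {"dx":0,"dy":0,"dz":-1,"rx":0,"ry":0,"rz":0,"fingers":1},
    {"dx":0,"dy":0,"dz":0,"rx":0,"ry":0,"rz":0,"fingers":1},
  ],
)

```text
clock: 7.75
tcp_pos: [0.5312, -0.1722, 0.1333]
orientation: [0.0, 0.095, 0.995, 0.0]
wrist_force: [-9.1, 5.5, 22.2]
finger_gap: 0.0
```

```bash
python3 - <<'E'
from h import *
c=read_camera("scene");s=env.get_state();p=np.array(s["tcp_pos"]);print(p,s["wrist_force"],s["ft_torque"],s["orientation"])
k=8;u0,v0=205,190
im=cv2.resize(c["img"][v0:v0+75,u0:u0+95,::-1],None,fx=k,fy=k,interpolation=cv2.INTER_CUBIC)
im=np.clip(im*1.6,0,255).astype(np.uint8)
px=lambda w:tuple(int(x) for x in (proj(c,w)+.5-[u0,v0])*k)
cv2.circle(im,px(p-[0,0,.073]),3,(0,0,255),-1)
cv2.imwrite("pics/s4.png",im)
E
```

```text
[ 0.53114495 -0.17223335  0.13332491] [-8.66354087  5.90930018 22.56547807] [1.1224045  1.84330688 0.03069704] [2.84430420e-04 9.50781003e-02 9.95469725e-01 3.16609488e-04]
```

View pics/s4.png

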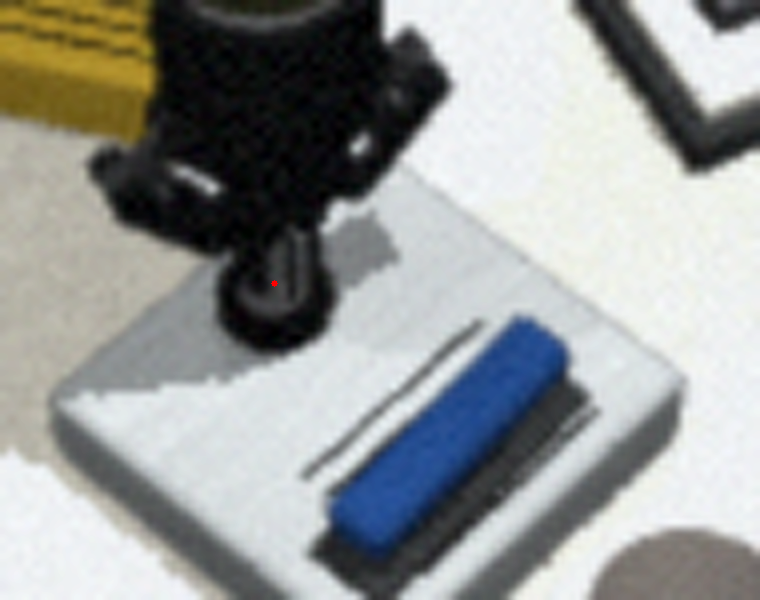

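The tip is over the button, but 22 N at tip height 60 mm doesn't match the expected stop at 57 mm. I profile force against height on the way up.

Request:
servo_tool(
  deltas=[
    {"dx":0,"dy":0,"dz":4,"rx":0,"ry":0,"rz":0,"fingers":1},
    {"dx":0,"dy":0,"dz":0,"rx":0,"ry":0,"rz":0,"fingers":1},
    {"dx":0,"dy":0,"dz":0,"rx":0,"ry":0,"rz":0,"fingers":1},
  ],
)

```text
clock: 8.1
tcp_pos: [0.532, -0.1729, 0.1348]
orientation: [0.001, 0.095, 0.995, 0.0]
wrist_force: [-0.8, 2.4, 5.0]
finger_gap: -0.0001
```

Request:
servo_tool(
  deltas=[
    {"dx":0,"dy":0,"dz":2,"rx":0,"ry":0,"rz":0,"fingers":1},
    {"dx":0,"dy":0,"dz":0,"rx":0,"ry":0,"rz":0,"fingers":1},
    {"dx":0,"dy":0,"dz":0,"rx":0,"ry":0,"rz":0,"fingers":1},
  ],
)

```text
clock: 8.4
tcp_pos: [0.532, -0.1735, 0.136]
orientation: [0.0, 0.096, 0.995, 0.0]
wrist_force: [0.8, 2.2, 4.3]
finger_gap: -0.0002
```

Request:
servo_tool(
  deltas=[
    {"dx":0,"dy":0,"dz":2,"rx":0,"ry":0,"rz":0,"fingers":1},
    {"dx":0,"dy":0,"dz":0,"rx":0,"ry":0,"rz":0,"fingers":1},
    {"dx":0,"dy":0,"dz":0,"rx":0,"ry":0,"rz":0,"fingers":1},
  ],
)

```text
clock: 8.7
tcp_pos: [0.5318, -0.1738, 0.1379]
orientation: [0.0, 0.096, 0.995, -0.0]
wrist_force: [0.2, 1.2, 2.4]
finger_gap: 0.0004
```

Request:
servo_tool(
  deltas=[
    {"dx":0,"dy":0,"dz":2,"rx":0,"ry":0,"rz":0,"fingers":1},
    {"dx":0,"dy":0,"dz":0,"rx":0,"ry":0,"rz":0,"fingers":1},
    {"dx":0,"dy":0,"dz":0,"rx":0,"ry":0,"rz":0,"fingers":1},
  ],
)

```text
clock: 9.0
tcp_pos: [0.5312, -0.1737, 0.1397]
orientation: [-0.0, 0.096, 0.995, -0.0]
wrist_force: [-0.6, -1.0, 1.1]
finger_gap: -0.0001
```

The spring profile runs from about 1.1 N at 0.1397 m to 5 N at 0.1348 m, then hits a hard stop at 0.1333 m. That is the whole 6 mm travel, with everything sitting about 3 mm higher than nominal, so the button was fully pressed. I retreat and check.

Request:
servo_tool(
  deltas=[
    {"dx":0,"dy":0,"dz":20,"rx":0,"ry":0,"rz":0,"fingers":1},
    {"dx":0,"dy":0,"dz":40,"rx":0,"ry":0,"rz":0,"fingers":1},
    {"dx":0,"dy":0,"dz":40,"rx":0,"ry":0,"rz":0,"fingers":1},
    {"dx":-40,"dy":0,"dz":20,"rx":0,"ry":0,"rz":0,"fingers":1},
    {"dx":-40,"dy":0,"dz":0,"rx":0,"ry":0,"rz":0,"fingers":1},
    {"dx":0,"dy":0,"dz":0,"rx":0,"ry":0,"rz":0,"fingers":1},
    {"dx":0,"dy":0,"dz":0,"rx":0,"ry":0,"rz":0,"fingers":1},
  ],
)

```text
clock: 9.7
tcp_pos: [0.4509, -0.1736, 0.26]
orientation: [0.0, 0.096, 0.995, -0.0]
wrist_force: [0.7, -0.4, 0.3]
finger_gap: 0.0002
```

```bash
python3 - <<'E'
from h import *
c=read_camera("scene");s=env.get_state();print(s["tcp_pos"],s["wrist_force"],s["clock"])
a=cv2.imread("pics/scene0.png")[140:290,195:375];b=c["img"][140:290,195:375,::-1]
cv2.imwrite("pics/s5.png",cv2.resize(np.vstack([a,b]),None,fx=2,fy=2,interpolation=cv2.INTER_CUBIC))
E
```

```text
[ 0.45177969 -0.17376865  0.2599305 ] [ 0.54487417 -0.39626771  0.84587746] 9.75
```

View pics/s5.png

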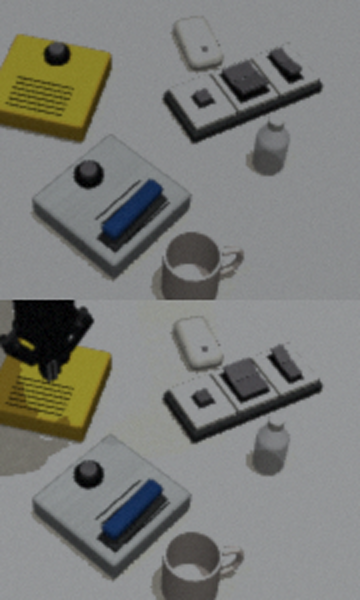

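The before (top) and after (bottom) views show both rockers flipped. The computer, stapler, bottle, mug and mouse haven't moved, and the arm is clear.

```bash
python3 -c "
from h import *
job.hand_in()"
```

```text
the job is handed in; nothing more can be done
```

I switched the desk on in the required order with closed fingers and handed the job in at about 9.8 s of the 42 s allowed; no verdict is reported.

- **Rockers:** I pressed the wide main rocker to its stop, then the narrow outlet rocker. Both held at about 23 N with no further movement. The pictures show both with the front end raised, which means on.
- **Start button:** I then pushed the round button on the aluminium computer fully in and released it. The force profile on the way up showed its roughly 6 mm of travel.
- **Final picture:** the computer, stapler, bottle, mug and mouse look unmoved, and the test key was never approached. The arm is clear, with the wrist force near zero.

**One disagreement:** the button's stop read about 3 mm higher than the nominal 57 mm. The 22 N at the stop and the spring profile both point to a full press, so I took it as an offset in height, cause unknown.

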